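# Shut the pick box and hold the pin box open for a customer

### The arm

A 7-joint arm with a two-finger parallel gripper is mounted at the origin on the work surface. World frame = base frame: x ahead of the robot, y to its left, z up, the work surface at z = 0. Lengths are in m, angles in rad, forces in N, time in s.
With the tool pointing down it reaches from about 0.425 to 0.925 m from the base axis. Payload 6.8 kg.
Tool frame: the origin (TCP) lies midway between the tips of the shut fingers; the grasp point (between the pads) lies 19 mm behind it (bot.hold_point_z is the distance from the TCP to the grasp point, in m); z points along the fingers, y is the line along which they close (so a half turn about z gives the same grasp; the last joint's range is limited). The gripper opens to 85 mm and grips with 20 to 120 N. Pads are 22 mm wide; open, the fingers measure 114 mm over their backs; the gripper's body (76 mm by 85 mm) begins 54 mm behind the grasp point. The pads swing forward as they close: fully open they stand 13 mm farther back than shut.
Start: joints at [-1.368, 0.477, 0.022, 1.555, -0.011, 1.109, -0.083], TCP at [0.206, 0.643, 0.231] pointing down, gripper open.
Joint ranges: [-2.96, 2.96], [-0.34, 2.1], [-1.41, 1.46], [0.24, 2.44], [-1.37, 4.51], [0.17, 1.92], [-2.96, 2.96]. Speed limits (rad/s): [2.39, 2.39, 3.14, 3.14, 3.14, 3.14, 3.14].

### API

Orientations are given as a unit quaternion [w, x, y, z].
In Python, from station import bot gives the robot as it stands. The module is installed in compiled form; this text tells all that it offers.
- The arm moves only by the tool step_arm, never from a script. Its argument "increments" is a list that holds one entry, the list of rows, each a list of 7 numbers: the opening, from -1 (shut) to 1 (fully open), then the shift along the tool's x, y, z in mm, then the turn, a rotation vector about the tool's x, y, z in degrees. In form: [[[grip, x, y, z, ax, ay, az], ...]]. A call has 1 to 10 rows; each row is the pose to reach, as a shift and turn from the pose commanded when the call began, along the tool's axes at that moment; what a row does not reach only later rows make up. A row lasts 1/12 s, in which the tool goes at most 41.7 mm and 7.16 degrees, less where a joint would pass 70% of its speed; a pose out of reach is approached as far as the arm can. A call with a gripper value outside its range is refused whole. The fingers move at their own pace and stop on an object; "force" is the grip in N (left out, the last holds). Time passes only in rows, so rows that repeat a pose let the fingers close. It gives the time, the measured TCP pose, the force, the opening and the grip force at its end, in the units of the state.
- bot.get_obs(): the state, without advancing time (a new reading comes with each control period).
- bot.read_camera(name): name is "scene" or "top"; returns a dict with "image" (420x560x3 uint8, red, green, blue), "camera_matrix" (3x3 intrinsics, pixels), "R" (3x3) and "t" (3): a world point X has camera coordinates R X + t. Camera axes: x right, y down, z forward; pixel columns grow to the right and rows downward; lengths in m; the calibration is good to about 2 mm. A picture is of the moment at which its call begins. There is no depth.
- bot.hand_in(): hands the job in; it is judged then, once.
The state is a dict: "t": time; "q": joint angles; "joint_vel": joint speeds; "joint_torque": joint torques, N m; "eef_pos": TCP position; "tool_rot": TCP orientation; "contact_force": force on the tool from outside, world axes, zero at the start; "torque": the same for the moment, N m; "gripper_width": opening from 0.0 (shut) to 1.0 (fully open); "grasp_force": force on a finger pad.
Only numpy, scipy, OpenCV 4.12 (cv2) and the standard library are available. Lean on these libraries where they do the work, as an engineer would, in place of code of your own. Each camera call takes 0.05 s, during which the arm holds its last target. There are 200 camera calls.

### The job

A customer wants to look over the bridge pins: first shut the pick box by swinging its raised flap all the way down, so that it lies flat with its tab behind the front rim. Then raise the lid of the pin box to 45 degrees from shut and finish while still holding it there, steady, in the gripper's fingers, because it falls shut if let go. Leave the canister, pick stand, pitch pipe and drum key where they are.

Things in the scene. Friction and masses are not known exactly. Their poses are not given: they have to be found in the camera images.
- pick_box: Open wooden box holding a few guitar picks, fixed on a dark riser block (136 x 126) that lifts it 4 to 30 off the counter: 130 deep (x) x 120 wide (y) x 55 high, walls 6. Origin: centre of its underside; x points from its front wall (robot side) to its hinge wall, y to the left, z up. It carries the white flap, which stands raised at the start. It may stand left or right of the pin box.
- flap (a joint): Angle of the pick box's flap in rad: 0 = lying flat on the rim, tab behind the front wall; positive = raised; starts at 1.1 to 1.4, stop at 1.7. The hinge is stiff (about 0.07 N m, some 0.7 N near the free edge): the flap stays wherever it is left and must be pushed fully down. Nothing snaps; once down it stays down.
- flap_hinge (a point): Middle of the flap's hinge line, on top of the pick box's far wall (65 behind the box's origin, 55 up); the hinge line runs along the box's y.
- flap_edge (a point): Middle of the flap's free edge, upper face. The flap is a plain white plastic sheet 121 long from hinge to free edge, 114 wide, 3 thick, 40 g; a tab 70 wide and 12 long hangs at right angles under the free edge. The point moves with the flap; its frame equals the box's when the flap is shut.
- pin_box: Wooden box of the same make and size as the pick box, fixed on a like riser block (4 to 30 high, not the same height as the other), holding six black bridge pins in a row; shut by a clear lid in an aluminium frame. Origin: centre of its underside; x from its front wall (robot side) to its hinge wall, y to the left, z up.
- lid (a joint): Angle of the pin box's lid in rad: 0 = shut (as it starts), positive = raised, 0.785 = 45 degrees, stop at 1.75. The hinge is free: the lid (120 wide, 130 deep, 6 thick, 150 to 300 g) falls shut when let go at less than upright.
- lid_hinge (a point): Middle of the lid's hinge line, on top of the pin box's far wall (65 behind the box's origin, 55 up); the hinge line runs along the box's y.
- lid_grip (a point): Grip point in the lid's handle, moving with the lid: 160 from the hinge line (30 in front of the lid's edge), 5 above the hinge level when shut (60 above the box's underside). The handle is an aluminium bar 12 wide (y), 14 high, sticking 43 out of the middle of the lid's front edge, free below: fingers can straddle it from above, closing along the box's y; it can pivot between them.
- canister: Closed aluminium screw-top canister, 64 across, 82 high, knurled lid, standing loose behind the boxes; origin: centre of its underside. Leave alone.
- pick_stand: Clear acrylic pick stand, 70 x 80, three steps up to 80 high, with picks on show, loose on the right; origin: centre of its underside. Leave alone.
- pitch_pipe: Round red plastic pitch pipe, 64 across, 15 high, lying loose on the left; origin: centre of its underside. Leave alone.
- drum_key: Steel T-shaped drum key, 50 long, 38 across the T, 12 high, lying loose in front of the gap between the boxes; origin: on its underside near its middle. Leave alone.

How it is judged:
By the outcome, as a careful person would: the job done as asked, in the order asked, and still so for the second after the job is handed in, while the arm keeps its last pose, push and grip.
It also fails if it takes over 59 s, if anything falls off the work surface, if the arm or the gripper's body presses on something with over 40 N, if the wrist force passes 120 N, or if a joint passes its speed limit or range.

## Working session

There is one attempt and no reset: what is moved stays moved. The work goes in short steps, Python scripts to look and compute and a tool call to move; the robot and the scene stay as the last step left them, time stands still between calls to the robot, and variables do not carry over. Pictures are saved under pics/ and viewed, at most 10 in all, crops included, and the job is handed in when it is done.

Besides the shell and the picture viewer there is one more tool, called after "Call:" as name([rows], argument=value, ...), one row to a line, values as JSON. step_arm: Moves the arm, as the interface text tells. Its arguments: {"type":"object","properties":{"increments":{"type":"array"},"force":{"type":"number"}},"required":["increments"]}

```bash
mkdir -p pics; python3 - <<'E'
from station import bot
import cv2,json,numpy as np
o=bot.get_obs(); print(o)
for n in("scene","top"):
    c=bot.read_camera(n); cv2.imwrite(f"pics/{n}0.png",cv2.resize(c["image"][:,:,::-1],(800,600),interpolation=cv2.INTER_CUBIC))
    np.savez(f"{n}.npz",K=c["camera_matrix"],R=c["R"],t=c["t"],im=c["image"])
    print(n,c["camera_matrix"],c["R"],c["t"], -c["R"].T@c["t"])
E
```

```text
{'t': 0.0, 'q': array([-1.36806942,  0.47782157,  0.02236784,  1.5564778 , -0.01150281,
        1.10927037, -0.08308191]), 'joint_vel': array([ 2.53602745e-03, -9.58796431e-04, -2.73731455e-05, -5.38051293e-04,
        3.74371861e-04,  1.78682355e-03, -6.35243147e-04]), 'joint_torque': array([-5.16722284e-04, -5.96446073e+01,  1.60778783e+00, -2.81201559e+01,
        1.25035390e-02,  9.11889510e-03,  1.34228975e-07]), 'eef_pos': array([0.20629403, 0.64207556, 0.23030073]), 'tool_rot': array([-6.91319536e-05,  1.54781998e-01,  9.87948217e-01, -9.21672492e-04]), 'contact_force': array([ 0.13695537,  0.45794214, -0.09911569]), 'torque': array([-0.0038607 , -0.02996308, -0.02800396]), 'grasp_force': 0.0, 'gripper_width': 1.0042600648845486}
scene [[480.89478722   0.         278.58930886]
 [  0.         480.89478722 205.90700227]
 [  0.           0.           1.        ]] [[ 0.22652312  0.97377571  0.02116956]
 [ 0.58229895 -0.11796969 -0.80436999]
 [-0.78077859  0.19453541 -0.59375144]] [-0.1207389  -0.27206901  1.86214187] [ 1.63969615 -0.27677583  0.88936125]
top [[489.28819155   0.         284.71341138]
 [  0.         489.28819155 211.23397835]
 [  0.           0.           1.        ]] [[-0.02351417 -0.99970055  0.00677422]
 [-0.98270992  0.02186868 -0.18385587]
 [ 0.18365267 -0.01098031 -0.98292987]] [-0.00471198  0.59971145  1.0577845 ] [ 0.39496665 -0.00621066  1.15002037]
```

View pics/scene0.png

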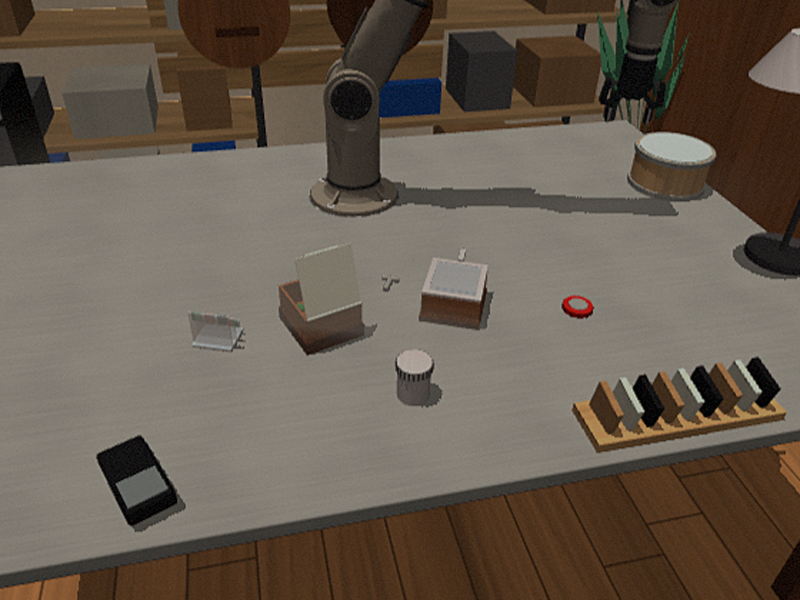

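View pics/top0.png

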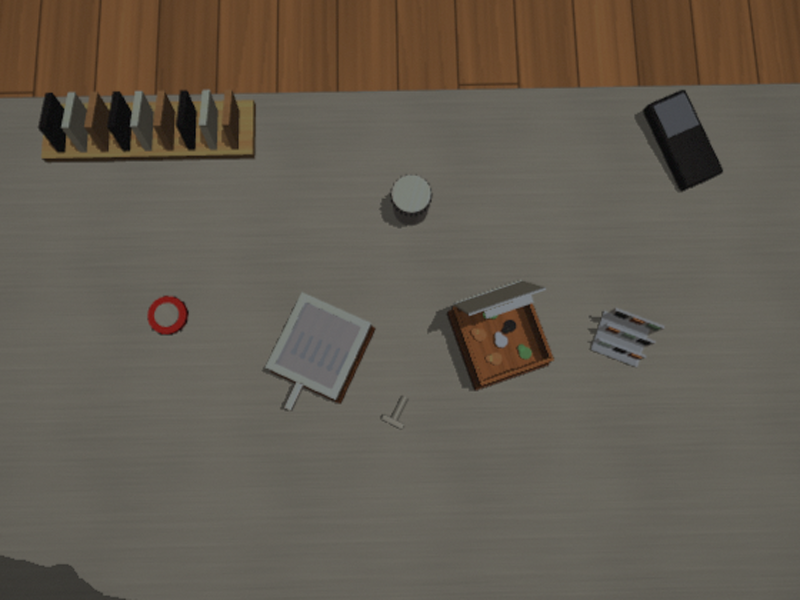

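The scene view shows the pick box (flap raised) at about (322,300) and the shut pin box at about (455,290). In the top view they are at (500,345) and (320,350), and the drum key is at (396,412). I'll enlarge both to read corners.

```bash
python3 - <<'E'
import cv2,numpy as np
def crop(n,x,y,w,h,s):
    im=np.load(n+".npz")["im"][y:y+h,x:x+w,::-1]
    im=cv2.resize(im,None,fx=s,fy=s,interpolation=cv2.INTER_CUBIC)
    im=cv2.convertScaleAbs(im,alpha=1.5)
    for k in range(0,w,20): cv2.putText(im,str(x+k),(k*s,10),0,.35,(0,255,255)); cv2.line(im,(k*s,12),(k*s,18),(0,255,255))
    for k in range(0,h,20): cv2.putText(im,str(y+k),(0,k*s+4),0,.35,(0,255,255)); cv2.line(im,(24,k*s),(30,k*s),(0,255,255))
    cv2.imwrite(f"pics/{n}_c.png",im)
crop("top",180,190,220,110,3) if 0 else None
crop("scene",190,165,160,85,5)
im=crop("top",180,190,200,110,4)
E
```

```text
(no output)
```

View pics/top_c.png

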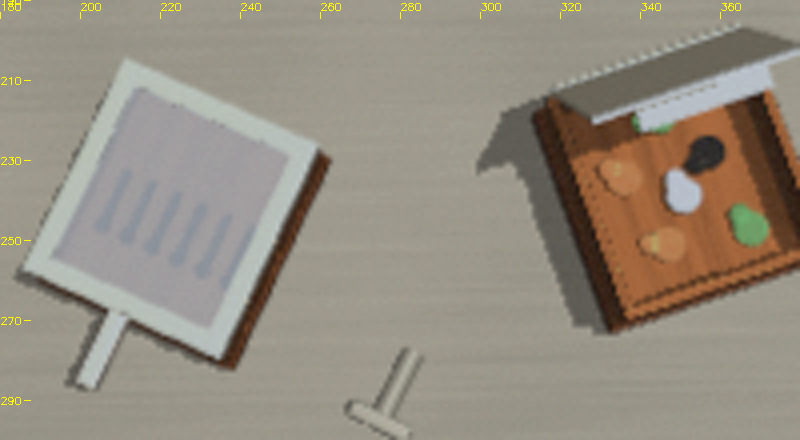

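View pics/scene_c.png

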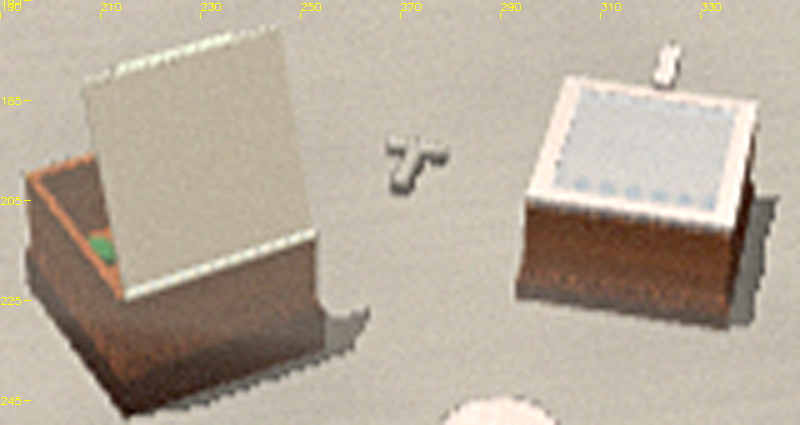

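The top crop gives the lid corners at (125,58), (320,148), (222,360) and (22,268), and the handle tip at (87,388). The scene crop gives the flap corners at (127,297), (316,235), (280,28) and (85,80). Next is a least-squares fit of each box.

```bash
cat > h.py <<'E'
import numpy as np
from scipy.optimize import least_squares
C={n:np.load(n+".npz") for n in("scene","top")}
def proj(n,X):
    c=C[n]; p=c["K"]@(c["R"]@X+c["t"]); return p[:2]/p[2]
def nat(n,px,py):  # crop pixel -> native
    x,y,s={"scene":(190,165,5),"top":(180,190,4)}[n]; return np.array([x+(px+.5)/s-.5,y+(py+.5)/s-.5])
def pt(p,L):  # box frame, mm; ('z0',x,y)= counter level
    x,y,yaw,h=p[:4]; c,s=np.cos(yaw),np.sin(yaw)
    z=L[2]/1000+h if L[2] is not None else 0
    return np.array([x+(c*L[0]-s*L[1])/1000,y+(s*L[0]+c*L[1])/1000,z])
def flapL(a,l,y,u): # l along flap from hinge, u above hinge plane
    return (65-l*np.cos(a)-u*np.sin(a)*-1*-1*-1 if 0 else 65-l*np.cos(a)+u*np.sin(a), y, 55+l*np.sin(a)+u*np.cos(a))
E
python3 - <<'E'
from h import *
pin=[("top",(125,58),(65,60,61)),("top",(320,148),(65,-60,61)),("top",(222,360),(-65,-60,61)),("top",(22,268),(-65,60,61)),
("top",(87,388),(-108,0,67)),
("scene",(568,77),(-65,-60,61)),("scene",(757,102),(-65,60,61)),("scene",(735,227),(65,60,61)),("scene",(527,197),(65,-60,61)),
("scene",(518,297),(68,-63,None)),("scene",(725,327),(68,63,None)),("scene",(674,45),(-108,0,67))]
pick=[("scene",(127,297),(0,-57,3),1),("scene",(316,235),(0,57,3),1),("scene",(280,28),(121,57,3),1),("scene",(85,80),(121,-57,3),1),
("scene",(27,175),(-65,-60,55),0),("scene",(127,417),(68,-63,None),0),("scene",(323,345),(68,63,None),0),("scene",(28,287),(-68,-63,None),0),
("top",(595,122),(121,57,3),1),("top",(553,93),(0,57,3),1),("top",(613,330),(-68,63,None),0),("top",(612,318),(-65,60,55),0),("top",(540,112),(65,60,55),0)]
def fit(f,p0):
    r=least_squares(f,p0,loss="soft_l1",f_scale=1); print(r.x.round(4)); print(np.array(r.fun).reshape(-1,2).round(1).tolist()); return r.x
p=fit(lambda p:np.concatenate([proj(n,pt(p,L))-nat(n,*q) for n,q,L in pin]),[.55,.1,-.4,.015])
print("hinge",pt(p,(65,0,55)),"grip",pt(p,(-95,0,60)))
k=fit(lambda p:np.concatenate([proj(n,pt(p,flapL(p[4],*L) if m else L))-nat(n,*q) for n,q,L,m in pick]),[.55,-.15,.3,.015,1.2])
print("hinge",pt(k,(65,0,55)),"edge",pt(k,flapL(k[4],121,0,3)),"shut edge",pt(k,(-56,0,58)))
np.savez("fit.npz",p=p,k=k)
E
```

```text
[ 0.5315  0.121  -0.4435  0.0105]
[[-0.1, 0.2], [-0.2, -0.7], [-0.5, -0.0], [0.1, 0.5], [-0.6, -0.3], [-0.6, -0.1], [0.2, 0.2], [-0.4, 0.0], [-0.3, 0.0], [-0.6, -0.1], [0.2, 0.3], [-0.5, -0.0]]
hinge [0.59021301 0.09315687 0.06550478] grip [0.44569096 0.16181091 0.07050478]
[ 0.543  -0.1642  0.3147  0.0266  1.245 ]
[[0.2, 0.2], [-0.2, -0.1], [-0.3, -0.3], [-0.3, 0.8], [-0.6, -0.1], [-0.1, 0.2], [0.6, 0.1], [0.2, -0.3], [-0.8, 0.1], [-1.2, -0.3], [-1.2, 1.6], [3.7, 0.6], [1.2, -3.4]]
hinge [ 0.60484874 -0.14410741  0.08164261] edge [ 0.5707273  -0.15521586  0.19723815] shut edge [ 0.48979245 -0.18156471  0.08464261]
```

The fits agree to under a pixel on the main corners, and both riser heights (10.5 and 26.6 mm) are within the stated range. I'll plan the flap sweep with shut fingers behind the flap.

```bash
cat >> h.py <<'E'
from scipy.spatial.transform import Rotation as Rt
def Rdown(yaw): return Rt.from_matrix([[-np.cos(yaw),-np.sin(yaw),0],[-np.sin(yaw),np.cos(yaw),0],[0,0,-1]])
def shift(pos,R,tgt,Rt_):  # row in mm, deg
    return np.r_[R.inv().apply(np.array(tgt)-pos)*1000,(R.inv()*Rt_).as_rotvec(degrees=True)].round(1)
def cur():
    from station import bot
    o=bot.get_obs(); return o["eef_pos"],Rt.from_quat(np.roll(o["tool_rot"],-1)),o
E
python3 - <<'E'
from h import *
f=np.load("fit.npz"); k=f["k"]; pos,R,o=cur(); R1=Rdown(k[2])
def tip(a,l=100,u=3): L=flapL(a,l,0,u); return pt(k,(L[0]+11,L[1],L[2]))
W1=[.50,.30,.31]; S=tip(k[4],100,20); W2=[*S[:2],.31]
print("W1",W1,shift(pos,R,W1,R1)); print("W2",W2,shift(W1,R1,W2,R1)); print("S",S,shift(W2,R1,S,R1))
for a in np.arange(1.2,-.01,-.1): print(round(a,2),shift(S,R1,tip(a),R1)[:3])
E
```

```text
W1 [0.5, 0.3, 0.31] [-3.843e+02 -2.361e+02 -7.910e+01 -1.000e-01 -0.000e+00 -3.580e+01]
W2 [np.float64(0.6028925642530221), np.float64(-0.14474425350301387), 0.31] [  39.8 -454.7    0.     0.     0.     0. ]
S [ 0.60289256 -0.14474425  0.18278364] [  0.    0.  127.2   0.    0.    0. ]
1.2 [20.4  0.   6.9]
1.1 [29.6 -0.  10.7]
1.0 [38.4 -0.  15.4]
0.9 [46.8 -0.  20.9]
0.8 [54.5 -0.  27.3]
0.7 [61.5 -0.  34.4]
0.6 [67.8  0.  42.2]
0.5 [73.3  0.  50.6]
0.4 [77.9 -0.  59.4]
0.3 [81.6 -0.  68.7]
0.2 [84.4 -0.  78.3]
0.1 [86.1  0.  88.2]
-0.0 [86.9 -0.  98.1]
```

Call:
step_arm([
  [[-1, -384, -236, -79, 0, 0, -36], [-1, -384, -236, -79, 0, 0, -36], [-1, -384, -236, -79, 0, 0, -36], [-1, -384, -236, -79, 0, 0, -36], [-1, -384, -236, -79, 0, 0, -36], [-1, -384, -236, -79, 0, 0, -36], [-1, -384, -236, -79, 0, 0, -36], [-1, -384, -236, -79, 0, 0, -36], [-1, -384, -236, -79, 0, 0, -36], [-1, -384, -236, -79, 0, 0, -36]],
])

```text
t: 0.93
eef_pos: [0.4739, 0.3298, 0.3032]
tool_rot: [-0.0, -0.158, 0.987, -0.0]
contact_force: [0.7, 0.6, -0.6]
gripper_width: 0.0
grasp_force: 0.0
```

Call:
step_arm([
  [[-1, 24, -490, -7, 0, 0, 0], [-1, 24, -490, -7, 0, 0, 0], [-1, 24, -490, -7, 0, 0, 0], [-1, 24, -490, -7, 0, 0, 0], [-1, 24, -490, -7, 0, 0, 0], [-1, 24, -490, -7, 0, 0, 0], [-1, 24, -490, -7, 0, 0, 0], [-1, 24, -490, -7, 0, 0, 0], [-1, 24, -490, -7, 0, 0, 0], [-1, 24, -490, -7, 0, 0, 0]],
])

```text
t: 1.77
eef_pos: [0.5835, -0.0719, 0.3089]
tool_rot: [-0.0, -0.158, 0.987, 0.0]
contact_force: [0.8, 0.8, -0.6]
gripper_width: -0.0
grasp_force: 0.0
```

Call:
step_arm([
  [[-1, 0, 0, 0, 0, 0, 0], [-1, 0, 0, 0, 0, 0, 0]],
])

```text
t: 1.93
eef_pos: [0.5834, -0.0734, 0.3086]
tool_rot: [-0.0, -0.155, 0.988, -0.0]
contact_force: [0.1, 0.8, 0.3]
gripper_width: -0.003
grasp_force: 0.0
```

```bash
python3 - <<'E'
from h import *
f=np.load("fit.npz"); k=f["k"]; pos,R,o=cur(); R1=Rdown(k[2])
L=flapL(k[4],100,0,20); S=pt(k,(L[0]+11,L[1],L[2])); print(pos,S,shift(pos,R,S,R1))
E
```

```text
[ 0.58337656 -0.07341425  0.30860708] [ 0.60289256 -0.14474425  0.18278364] [ 3.100e+00 -7.380e+01  1.259e+02 -0.000e+00 -1.000e-01 -2.000e-01]
```

Call:
step_arm([
  [[-1, 3, -37, 0, 0, 0, 0], [-1, 3, -74, 0, 0, 0, 0], [-1, 3, -74, 0, 0, 0, 0], [-1, 3, -74, 35, 0, 0, 0], [-1, 3, -74, 70, 0, 0, 0], [-1, 3, -74, 100, 0, 0, 0], [-1, 3, -74, 126, 0, 0, 0], [-1, 3, -74, 126, 0, 0, 0], [-1, 3, -74, 126, 0, 0, 0]],
])

```text
t: 2.68
eef_pos: [0.603, -0.1395, 0.182]
tool_rot: [-0.002, -0.159, 0.987, 0.001]
contact_force: [-0.3, 0.4, 0.9]
gripper_width: -0.001
grasp_force: 0.0
```

Call:
step_arm([
  [[-1, 10, 0, 3, 0, 0, 0], [-1, 20, 0, 7, 0, 0, 0], [-1, 25, 0, 9, 0, 0, 0], [-1, 30, 0, 11, 0, 0, 0], [-1, 34, 0, 13, 0, 0, 0], [-1, 38, 0, 15, 0, 0, 0], [-1, 43, 0, 18, 0, 0, 0], [-1, 47, 0, 21, 0, 0, 0], [-1, 51, 0, 24, 0, 0, 0], [-1, 55, 0, 27, 0, 0, 0]],
])

```text
t: 3.52
eef_pos: [0.5513, -0.1584, 0.1556]
tool_rot: [-0.0, -0.158, 0.987, 0.0]
contact_force: [1.3, -0.5, 0.7]
gripper_width: 0.001
grasp_force: 0.3
```

Call:
step_arm([
  [[-1, 7, 0, 7, 0, 0, 0], [-1, 13, 0, 15, 0, 0, 0], [-1, 19, 0, 23, 0, 0, 0], [-1, 23, 0, 32, 0, 0, 0], [-1, 27, 0, 41, 0, 0, 0], [-1, 29, 0, 48, 0, 0, 0], [-1, 30, 0, 54, 0, 0, 0], [-1, 31, 0, 60, 0, 0, 0], [-1, 32, 0, 64, 0, 0, 0], [-1, 32, 0, 64, 0, 0, 0]],
])

```text
t: 4.35
eef_pos: [0.5208, -0.1681, 0.0911]
tool_rot: [-0.001, -0.158, 0.987, 0.0]
contact_force: [0.4, 0.0, -0.2]
gripper_width: 0.001
grasp_force: 0.0
```

Call:
step_arm([
  [[-1, 0, 0, 2, 0, 0, 0], [-1, 0, 0, 4, 0, 0, 0], [-1, 0, 0, 6, 0, 0, 0], [-1, 0, 0, 6, 0, 0, 0]],
])

```text
t: 4.68
eef_pos: [0.5215, -0.1684, 0.0867]
tool_rot: [0.0, -0.158, 0.987, 0.0]
contact_force: [-2.6, 1.6, 6.1]
gripper_width: -0.0
grasp_force: 3.1
```

Call:
step_arm([
  [[-1, 0, 0, 1, 0, 0, 0], [-1, 0, 0, 2, 0, 0, 0], [-1, 0, 0, 2, 0, 0, 0], [-1, 0, 0, 2, 0, 0, 0]],
])

```text
t: 5.02
eef_pos: [0.5216, -0.1685, 0.0863]
tool_rot: [0.001, -0.158, 0.987, 0.0]
contact_force: [-7.3, 2.2, 20.9]
gripper_width: -0.0
grasp_force: 11.4
```

Call:
step_arm([
  [[-1, 0, 0, -40, 0, 0, 0], [-1, 0, 0, -80, 0, 0, 0], [-1, 0, 0, -120, 0, 0, 0], [-1, 0, 0, -150, 0, 0, 0], [-1, 0, 0, -150, 0, 0, 0], [-1, 0, 0, -150, 0, 0, 0]],
])

```text
t: 5.52
eef_pos: [0.5225, -0.1685, 0.236]
tool_rot: [0.002, -0.158, 0.987, -0.001]
contact_force: [0.3, 0.3, -0.6]
gripper_width: -0.001
grasp_force: 0.0
```

```bash
python3 - <<'E'
from h import *
f=np.load("fit.npz"); p=f["p"]; pos,R,o=cur(); R1=Rdown(p[2])
G=pt(p,(-95,0,60)); A=[G[0],G[1],.2]
print(pos,A,shift(pos,R,A,R1),o["contact_force"])
E
```

```text
[ 0.52252092 -0.16848794  0.23602087] [np.float64(0.44569095869112085), np.float64(0.16181090776398827), 0.2] [-3.000e+01  3.378e+02  3.550e+01 -0.000e+00  3.000e-01  4.360e+01] [ 0.27400323  0.29158915 -0.57254807]
```

Call:
step_arm([
  [[0.6, -30, 338, 35, 0, 0, 43.6], [0.6, -30, 338, 35, 0, 0, 43.6], [0.6, -30, 338, 35, 0, 0, 43.6], [0.6, -30, 338, 35, 0, 0, 43.6], [0.6, -30, 338, 35, 0, 0, 43.6], [0.6, -30, 338, 35, 0, 0, 43.6], [0.6, -30, 338, 35, 0, 0, 43.6], [0.6, -30, 338, 35, 0, 0, 43.6], [0.6, -30, 338, 35, 0, 0, 43.6], [0.6, -30, 338, 35, 0, 0, 43.6]],
])

```text
t: 6.35
eef_pos: [0.4406, 0.1693, 0.1969]
tool_rot: [-0.002, 0.215, 0.977, 0.0]
contact_force: [-1.1, 0.6, -0.3]
gripper_width: 0.803
grasp_force: 0.0
```

Call:
step_arm([
  [[0.6, 0, 0, 0, 0, 0, 0], [0.6, 0, 0, 0, 0, 0, 0]],
])

```text
t: 6.52
eef_pos: [0.4435, 0.1614, 0.1979]
tool_rot: [-0.001, 0.22, 0.976, -0.001]
contact_force: [0.0, -1.5, -1.0]
gripper_width: 0.796
grasp_force: 0.0
```

```bash
python3 - <<'E'
from h import *
from station import bot; import cv2
f=np.load("fit.npz"); p=f["p"]; pos,R,o=cur(); R1=Rdown(p[2])
G=pt(p,(-95,0,60)); A=[G[0],G[1],.2]
print(pos,A,shift(pos,R,A,R1),shift(A,R1,[*G[:2],G[2]-.019],R1),o["gripper_width"])
a=bot.read_camera("scene")["image"][165:250,190:350,::-1]; b=bot.read_camera("top")["image"][185:305,170:400,::-1]
a=cv2.resize(a,(560,298),interpolation=2); b=cv2.resize(b,(560,292),interpolation=2)
cv2.imwrite("pics/v1.png",cv2.convertScaleAbs(np.vstack([a,b]),alpha=1.5))
E
```

```text
[0.44352028 0.16138324 0.19785497] [np.float64(0.44569095869112085), np.float64(0.16181090776398827), 0.2] [-1.8  1.3 -2.2 -0.1 -0.1  0. ] [  0.    0.  148.5   0.    0.    0. ] 0.7956627230711835
```

View pics/v1.png

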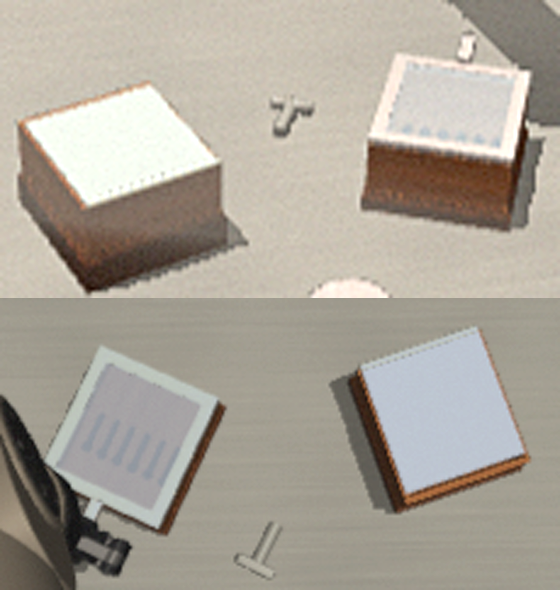

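The picture shows the flap lying flat inside the front rim of the pick box and the drum key unmoved. The open fingers are above the handle at about (98,510). Next I'll descend and grasp.

Call:
step_arm([
  [[0.6, -2, 1, 35, 0, 0, 0], [0.6, -2, 1, 70, 0, 0, 0], [0.6, -2, 1, 100, 0, 0, 0], [0.6, -2, 1, 120, 0, 0, 0], [0.6, -2, 1, 135, 0, 0, 0], [0.6, -2, 1, 146, 0, 0, 0], [0.6, -2, 1, 146, 0, 0, 0], [0.6, -2, 1, 146, 0, 0, 0]],
])

```text
t: 7.28
eef_pos: [0.4466, 0.1605, 0.0528]
tool_rot: [-0.0, 0.221, 0.975, -0.001]
contact_force: [0.2, 0.3, -0.2]
gripper_width: 0.798
grasp_force: 0.0
```

Call:
step_arm([
  [[-1, 0, 0, 0, 0, 0, 0], [-1, 0, 0, 0, 0, 0, 0], [-1, 0, 0, 0, 0, 0, 0], [-1, 0, 0, 0, 0, 0, 0], [-1, 0, 0, 0, 0, 0, 0], [-1, 0, 0, 0, 0, 0, 0], [-1, 0, 0, 0, 0, 0, 0], [-1, 0, 0, 0, 0, 0, 0]],
], force=40)

```text
t: 7.95
eef_pos: [0.4464, 0.1618, 0.0536]
tool_rot: [0.0, 0.22, 0.975, -0.0]
contact_force: [-2.6, -2.6, 5.7]
gripper_width: 0.131
grasp_force: 41.6
```

```bash
python3 - <<'E'
from h import *
f=np.load("fit.npz"); p=f["p"]; pos,R,o=cur(); R1=Rdown(p[2])
G=pt(p,(-95,0,60)); print(pos,R.apply([0,0,-.019])+pos-G,G,o["contact_force"],o["gripper_width"],o["grasp_force"])
# arc of grip point about hinge, tool vertical and turning with half angle
r=np.hypot(160,5); a0=np.arctan2(5,160)
for a in np.radians(np.arange(5,46,5)):
    d=np.array([160-r*np.cos(a0+a),0,r*np.sin(a0+a)-5])  # box frame
    print(round(np.degrees(a)),(-d[0]).round(1),(-d[2]).round(1))
E
```

```text
[0.44640286 0.16177822 0.05358133] [ 7.12677188e-04 -2.87175417e-05  2.07655002e-03] [0.44569096 0.16181091 0.07050478] [-2.56663152 -2.59572023  5.72171435] 0.13065776620807654 41.58480405807495
5 -1.0 -13.9
10 -3.3 -27.7
15 -6.7 -41.2
20 -11.4 -54.4
25 -17.1 -67.2
30 -23.9 -79.3
35 -31.8 -90.9
40 -40.6 -101.7
45 -50.4 -111.7
```

Grasped: 11 mm opening with 42 N of grip, and the grasp point is within 2 mm of lid_grip. Now I'll raise the lid along the arc.

Call:
step_arm([
  [[-1, 0, 0, -5, 0, 0, 0], [-1, -1, 0, -10, 0, 0, 0], [-1, -1, 0, -14, 0, 0, 0], [-1, -2, 0, -21, 0, 0, 0], [-1, -3.3, 0, -27.7, 0, 0, 0], [-1, -5, 0, -34.5, 0, 0, 0], [-1, -6.7, 0, -41.2, 0, 0, 0], [-1, -9, 0, -48, 0, 0, 0], [-1, -11.4, 0, -54.4, 0, 0, 0], [-1, -11.4, 0, -54.4, 0, 0, 0]],
])

```text
t: 8.78
eef_pos: [0.4567, 0.1568, 0.1084]
tool_rot: [-0.0, 0.22, 0.975, -0.0]
contact_force: [-0.8, -3.3, -3.3]
gripper_width: 0.132
grasp_force: 40.2
```

Call:
step_arm([
  [[-1, -2.7, 0, -6.5, 0, 0, 0], [-1, -5.7, 0, -12.8, 0, 0, 0], [-1, -9, 0, -19, 0, 0, 0], [-1, -12.5, 0, -24.9, 0, 0, 0], [-1, -16.3, 0, -30.8, 0, 0, 0], [-1, -20.4, 0, -36.5, 0, 0, 0], [-1, -24.7, 0, -42, 0, 0, 0], [-1, -29.2, 0, -47.3, 0, 0, 0], [-1, -34, 0, -52.5, 0, 0, 0], [-1, -39, 0, -57.3, 0, 0, 0]],
])

```text
t: 9.62
eef_pos: [0.4917, 0.1401, 0.1651]
tool_rot: [-0.001, 0.22, 0.976, -0.0]
contact_force: [-2.1, -4.3, -2.9]
gripper_width: 0.133
grasp_force: 40.4
```

Call:
step_arm([
  [[-1, 0, 0, 0, 0, 0, 0], [-1, 0, 0, 0, 0, 0, 0], [-1, 0, 0, 0, 0, 0, 0]],
])

```text
t: 9.87
eef_pos: [0.4921, 0.14, 0.1653]
tool_rot: [-0.0, 0.22, 0.975, -0.0]
contact_force: [-5.6, -4.4, 0.9]
gripper_width: 0.131
grasp_force: 40.9
```

```bash
python3 - <<'E'
from h import *
from station import bot; import cv2
f=np.load("fit.npz"); p=f["p"]; pos,R,o=cur()
H=pt(p,(65,0,55)); d=pos+R.apply([0,0,-.019])-H; h=-(d[0]*np.cos(p[2])+d[1]*np.sin(p[2]))
print(pos,"r",np.hypot(h,d[2]),"angle",np.degrees(np.arctan2(d[2],h)-np.arctan2(7,159.5)),o["contact_force"],o["gripper_width"],o["grasp_force"],abs(o["joint_vel"]).max())
for n,(x,y,w,hh) in {"scene":(280,150,80,85),"top":(170,185,110,110)}.items():
    im=bot.read_camera(n)["image"]; cv2.imwrite(f"pics/l_{n}.png",cv2.convertScaleAbs(cv2.resize(im[y:y+hh,x:x+w,::-1],None,fx=5,fy=5,interpolation=2),alpha=1.5))
E
```

```text
[0.49207071 0.13998819 0.16529114] r 0.1610423664956162 angle 45.015233406649656 [-5.57710625 -4.42215748  0.90854931] 0.13087146572909883 40.9242582321167 0.0017665946672701573
```

View pics/l_scene.png

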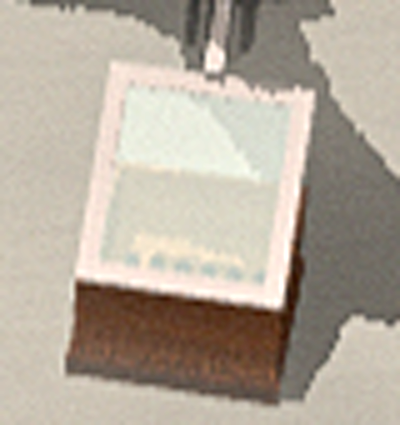

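View pics/l_top.png

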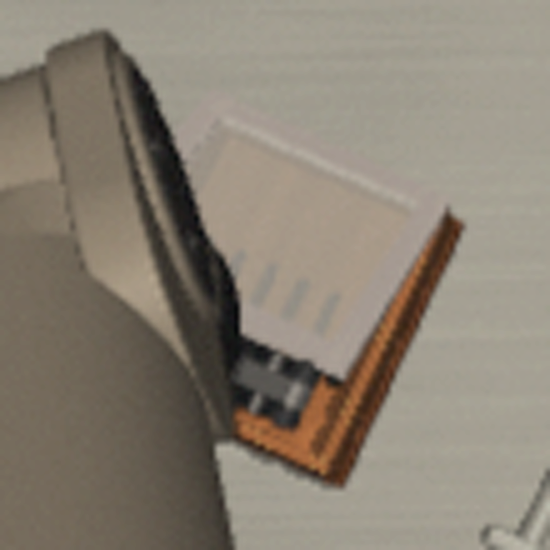

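The scene view shows the lid raised, with its front corners at (110,62) and (315,92), and the handle still between the fingers. I'll check the angle from these pixels.

```bash
python3 - <<'E'
from h import *
p=np.load("fit.npz")["p"]
N=lambda n,q:np.array({"scene":(280,150),"top":(170,185)}[n])+(np.array(q)+.5)/5-.5
ob=[("scene",(110,62),(130,-60,6)),("scene",(315,92),(130,60,6)),("top",(345,382),(130,-60,6))]
for s in([0,1],[2],[0,1,2]):
    r=least_squares(lambda a:np.concatenate([proj(ob[i][0],pt(p,flapL(a[0],*ob[i][2])))-N(*ob[i][:2]) for i in s]),[.7]); print(s,np.degrees(r.x),r.fun.round(1))
pos,R,o=cur(); print(o["t"],pos,o["contact_force"])
E
```

```text
[0, 1] [42.36137728] [ 0.2  0.3  0.1 -0.4]
[2] [41.62977952] [-0.2 -0.1]
[0, 1, 2] [41.70662882] [ 0.3  0.4  0.1 -0.2 -0.2 -0.1]
9.9667 [0.49204939 0.13994512 0.16528824] [-4.23598235 -5.30040643  0.27197552]
```

Call:
step_arm([
  [[-1, 0, 0, 0, 0, 0, 0], [-1, 0, 0, 0, 0, 0, 0], [-1, 0, 0, 0, 0, 0, 0], [-1, 0, 0, 0, 0, 0, 0], [-1, 0, 0, 0, 0, 0, 0], [-1, 0, 0, 0, 0, 0, 0]],
])

```text
t: 10.47
eef_pos: [0.4921, 0.14, 0.1653]
tool_rot: [-0.0, 0.22, 0.975, -0.0]
contact_force: [-4.5, -5.3, 0.5]
gripper_width: 0.133
grasp_force: 40.9
```

```bash
python3 - <<'E'
from h import *
from station import bot
p0=np.load("fit.npz")["p"]
N=lambda n,q:np.array({"scene":(280,150),"top":(170,185)}[n])+(np.array(q)+.5)/5-.5
c4={"fl":(130,60),"fr":(130,-60),"hl":(0,60),"hr":(0,-60)}
sh=[("top",(125,58),"hl"),("top",(320,148),"hr"),("top",(222,360),"fr"),("top",(22,268),"fl"),("scene",(568,77),"fr"),("scene",(757,102),"fl"),("scene",(735,227),"hl"),("scene",(527,197),"hr")]
up=[("scene",(110,62),"fr"),("scene",(315,92),"fl"),("scene",(283,308),"hl"),("scene",(78,280),"hr"),("top",(345,382),"fr"),("top",(447,210),"hr")]
bt=[("scene",(518,297),(68,-63,None)),("scene",(725,327),(68,63,None))]
def f(p,u):
    off={"scene":0*p[5:7],"top":p[5:7]}
    r=[proj(n,pt(p,flapL(0,*c4[c],u)))+off[n]-nat(n,*q) for n,q,c in sh]+[proj(n,pt(p,flapL(p[4],*c4[c],u)))+off[n]-N(n,q) for n,q,c in up]+[proj(n,pt(p,L))-nat(n,*q) for n,q,L in bt]
    return np.concatenate(r+[p[5:7]*.5])
for u in(0,3,6):
    r=least_squares(f,[*p0,.75,0,0],args=(u,),loss="soft_l1"); print(u,r.x[:4].round(4),np.degrees(r.x[4]).round(2),r.x[5:].round(2),r.cost.round(2))
    print(r.fun[16:28].round(1))
E
```

```text
0 [ 0.5312  0.1216 -0.4437  0.0137] 43.77 [ 0.28 -0.2 ] 3.62
[ 0.5 -0.4  0.4 -1.1  0.1 -0.5 -0.3 -0.9 -0.5  0.1  0.5 -0.5]
3 [ 0.531   0.1218 -0.4449  0.0118] 42.97 [ 0.31 -0.09] 2.93
[ 0.5 -0.   0.4 -0.7 -0.  -0.2 -0.4 -0.6 -0.3  0.   0.8 -1.2]
6 [ 0.531   0.1219 -0.4455  0.0099] 42.09 [0.34 0.  ] 3.29
[ 0.5  0.4  0.3 -0.2 -0.1  0.1 -0.6 -0.4 -0.2 -0.1  1.2 -1.8]
```

```bash
cat > edge.py <<'E'
from h import *
from station import bot
from scipy.ndimage import map_coordinates
p0=np.load("fit.npz")["p"]
now=bot.read_camera("scene")["image"]
def edge(im,n,A,B,out):
    # mean offset (px) of strongest bright->dark step along the outward normal from predicted segment A-B
    g=im.astype(float).sum(2)/3; a,b,o=[proj(n,X) for X in(A,B,out)]; t=(b-a)/np.linalg.norm(b-a); nn=np.array([-t[1],t[0]]); nn*=np.sign(nn@(o-a))
    s=np.arange(-5,5.01,.1); d=[]
    for k in np.r_[np.linspace(.06,.36,9),np.linspace(.64,.94,9)]:
        q=a+(b-a)*k; v=map_coordinates(g,[q[1]+s*nn[1],q[0]+s*nn[0]],order=1)
        gr=np.convolve(v,np.r_[np.ones(10),-np.ones(10)],"same")*-1; i=np.argmax(gr[10:-10])+10 if 0 else np.argmin(np.gradient(np.convolve(v,np.ones(9)/9,"same"))[10:-10])+10
        d.append(s[i])
    return np.median(d),np.std(d)
def test(im,a,u=6,p=p0):
    P=lambda l,y:pt(p,flapL(a,l,y,u)); ex=pt(p,flapL(a,200,0,u)); le=pt(p,flapL(a,60,200,u)); 
    return edge(im,"scene",P(130,-60),P(130,60),ex),edge(im,"scene",P(0,60),P(130,60),le)
E
python3 - <<'E'
from edge import *
for u in(3,6):
    p=np.array([.5310,.1219,-.4449,.0118 if u==3 else .0102])
    print(u,"shut",np.round(test(C["scene"]["im"],0,u,p),2).tolist())
    for d in(41,42,43,44,45,46): print(d,np.round(test(now,np.radians(d),u,p),2).tolist())
E
```

```text
3 shut [[0.5, 0.27], [-0.3, 0.27]]
41 [[0.4, 1.2], [-0.3, 0.27]]
42 [[0.2, 1.19], [-0.25, 0.22]]
43 [[-0.0, 1.2], [-0.15, 0.24]]
44 [[-0.2, 1.2], [-0.15, 0.24]]
45 [[-0.4, 1.21], [-0.15, 0.24]]
46 [[-0.6, 1.21], [-0.1, 0.25]]
6 shut [[0.15, 0.29], [-0.3, 0.3]]
41 [[0.55, 1.21], [-0.3, 0.27]]
42 [[0.35, 1.21], [-0.3, 0.27]]
43 [[0.15, 1.21], [-0.3, 0.22]]
44 [[-0.0, 1.2], [-0.1, 0.23]]
45 [[-0.2, 1.22], [-0.1, 0.25]]
46 [[-0.3, 1.19], [-0.1, 0.25]]
```

```bash
python3 - <<'E'
from h import *
p=np.load("fit.npz")["p"]; q=np.array([170,185])+(np.array([345,382])+.5)/5-.5
for d in (42,43,44,45,46): print(d,(proj("top",pt(p,flapL(np.radians(d),130,-60,0)))-q).round(2))
pos,R,o=cur(); print(pos,o["contact_force"],o["grasp_force"],o["t"])
E
```

```text
42 [-0.76  1.63]
43 [-0.51  0.87]
44 [-0.26  0.1 ]
45 [ 0.01 -0.68]
46 [ 0.28 -1.48]
[0.49204306 0.13999576 0.16525657] [-4.19797105 -5.16849515  0.41575261] 40.91952860355377 10.5167
```

Allowing for the lid's visible end face, the top camera gives about 44° and the arm's own pose gives 45.0°. They agree, and the pose is steady, so I'm handing in.

```bash
python3 -c "
from station import bot
print(bot.hand_in())"
```

```text
the job is handed in; nothing more can be done
None
```

The job is handed in: the pick box flap is flat with its tab behind the front rim, and the pin box lid is held steady at about 45° in the gripper (45.0° by the arm's pose, about 44° by camera), with no contact with the other items.

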